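# Set out the X-ray plate at the end of the treatment-table shelf

### The job

The flat X-ray plate lies loose on the low steel shelf and there is no edge to take it by. Push it with the fingertips so that it lies square against the shelf's back upstand with about 5 cm of it sticking out past the shelf's open end on the robot's left, ready for a colleague to take. Only push it: it must stay lying flat on the shelf, not be lifted or tipped, and everything else must stay where it stands.

Things in the scene. Friction and masses are not known exactly. Their poses are not given: they have to be found in the camera images.
- xray_plate: X-ray plate: rigid flat slab, aluminium frame, dark face, small white label strip; 130 mm (x) by 180 mm (y), 8 mm thick, 0.3-0.55 kg, lying loose on the ledge. Origin: centre of its underside; x, y along its sides, z up. At the start up to 9 degrees askew to the shelf, its rear side up to 45 mm from the upstand. The only plate on the shelf. With half its length out it would tip off.
- shelf: Low steel shelf, fixed. Origin: on the table below the ledge's middle; x to its back (away from the robot), y along it to its open end (robot's left), z up; yaw up to 9 degrees. Ledge: flat top 120 mm above the table, x -85 to +85, y -280 to +280 mm. Upstands 30 mm high, 6 mm thick: all along the back (inner face x = +85), across the right end (inner face y = -274). Front and left end: no rim.
- swab_jar: Bystander: lidded glass swab jar, 66 mm across, 80 mm high, standing on the right end of the ledge (it and the dropper bottle swap places). Origin at the centre of its underside.
- drops: Bystander: small brown dropper bottle, 38 mm across, 75 mm high, on the right end of the ledge. Origin at the centre of its underside.
- spray: Bystander: white spray bottle, 70 mm across, 190 mm high, on the table past the shelf's open end, clear of the plate's way. Origin at the centre of its underside.
- scissors: Bystander: steel bandage scissors, 150 mm long, flat on the table in front of the shelf. Origin at the pivot, on the table.
- bandage: Bystander: blue bandage roll, 60 mm across, 50 mm high, standing on the table in front of the shelf. Origin at the centre of its underside.
- bowl: Bystander: small steel bowl, 90 mm across, 40 mm high, on the table in front of the shelf. Origin at the centre of its underside.
- tablets: Bystander: white tablet jar, 44 mm across, 60 mm high, on the table in front of the shelf, to the right. Origin at the centre of its underside.
Mind the look-alikes: they are no part of the job. Of the things that look like the xray_plate, the larger one is meant.

How it is judged:
At the end, for the whole second after the job is handed in: The plate lies still and flat on the ledge, 35 to 65 mm of its length out past the open left end, its rear side within 8 mm of the back upstand (measured at its middle) and within 3.4 degrees of parallel to it (y of xray_plate in the frame of shelf between 0.225 and 0.255 m and x of xray_plate in the frame of shelf above 0.012 m and angle between the y axis of xray_plate and the y axis of shelf, either way round below 0.06 rad and z of xray_plate in the frame of shelf between 0.117 and 0.124 m and angle between xray_plate's own z axis and vertical below 0.03 rad and linear speed of xray_plate below 0.01 m/s); the robot touches nothing.
It fails at once if the plate is lifted off the ledge (more than 8 mm) or drops from it (z of xray_plate in the frame of shelf above 0.128 m or z of xray_plate in the frame of shelf below 0.108 m).
It fails at once if the plate is tipped by more than 7 degrees (angle between xray_plate's own z axis and vertical above 0.12 rad).
It fails at once if a bystander is shifted by more than 15 mm (distance of any of swab_jar, drops, spray, scissors, bandage, bowl, tablets from where it was at the start of the episode above 0.015 m).
It also fails if it takes over 64 s, if anything falls off the work surface, if the arm or the gripper's body presses on something with over 40 N, if the wrist force passes 120 N, or if a joint passes its speed limit or range.

### The arm

A 6-joint arm with a two-finger parallel gripper is mounted at the origin on the work surface. World frame = base frame: x ahead of the robot, y to its left, z up, the work surface at z = 0. Lengths are in m, angles in rad, forces in N, time in s.
With the tool pointing down it reaches from about 0.3 to 0.95 m from the base axis. Payload 3.1 kg.
Tool frame: the origin (TCP) lies at the very end of the fingers, on their centre line; the grasp point (between the pads) lies 19 mm behind it (env.pinch_z is the distance from the TCP to the grasp point, in m); y points along the fingers, x is the direction in which the jaws open and shut, and the axes are right-handed (so a half turn about y gives the same grasp; the last joint's range is limited). The gripper opens to 85 mm and grips with 20 to 120 N. Pads are 22 mm wide; open, the fingers measure 114 mm over their backs; the gripper's body (76 mm by 85 mm) begins 54 mm behind the grasp point. The pads swing forward as they close: fully open they stand 13 mm farther back than shut.
Start: joints at [-1.372, 0.308, 1.634, -0, 1.2, -0.07], TCP at [0.166, -0.603, 0.231] pointing down, gripper open.
Joint ranges: [-3.06, 3.06], [-0.79, 1.96], [0.05, 2.63], [-1.19, 4.34], [0.05, 2.64], [-2.94, 2.94]. Speed limits (rad/s): [2.79, 2.79, 3.14, 3.14, 3.14, 3.14].

### API

Orientations are given as a 3x3 rotation matrix whose columns are the frame's x, y, z axes.
In Python, from station import env, vision gives the robot as it stands. The module is installed in compiled form; this text tells all that it offers.
- The arm moves only by the tool play_rows, never from a script. Its argument "steps" is a list of rows, each a list of 3 entries, a list of its own where there are three numbers: the shift along the tool's x, y, z in m, then the turn, a rotation vector about the tool's x, y, z in rad, then the gripper command: -1 is fully open, 1 is shut, values between are in proportion. A call has 1 to 5 rows; each row shifts and turns the pose as measured when the row begins, along the tool's axes as they then stand; what a row does not reach is not made up. A row lasts 1/12 s, in which the tool goes at most 41.7 mm and 7.16 degrees, less where a joint would pass 70% of its speed; a pose out of reach is approached as far as the arm can. A call is refused whole if a number of a shift passes 0.0417 or a number of a turn 0.125, either way. A call with a gripper value outside its range is refused whole. The fingers move at their own pace and stop on an object; "force" is the grip in N (left out, the last holds). Time passes only in rows, so rows that do not move let the fingers close. It gives the time, the measured TCP pose, the force and the opening at its end, in the units of the state.
- env.read_state(): the state, without advancing time (a new reading comes with each control period).
- vision.snapshot(name): name is "scene" or "top"; returns the picture (400x640x3 uint8, red, green, blue); there is no depth.
- vision.camera_model(name): a dict with "intrinsics" (3x3 intrinsics, pixels), "dist" ([k1, k2, p1, p2, k3] as OpenCV has them; the pictures are not rectified), "R" (3x3) and "t" (3): a world point X has camera coordinates R X + t. Camera axes: x right, y down, z forward; pixel columns grow to the right and rows downward; lengths in m; the calibration is good to about 2 mm. A picture is of the moment at which its call begins. camera_model takes no time and is no camera call.
- env.finish_job(): hands the job in, once; it reports no verdict.
The state is a dict: "time_s": time; "joint_positions": joint angles; "qvel": joint speeds; "effort": joint torques, N m; "tool_pos": TCP position; "tool_rot": TCP orientation; "ft_force": force on the tool from outside, world axes, zero at the start; "ft_torque": the same for the moment, N m; "opening": finger opening in m.
Only numpy, scipy, OpenCV 4.12 (cv2) and the standard library are available. Lean on these libraries where they do the work, as an engineer would, in place of code of your own. Each camera call takes 0.05 s, during which the arm holds its last target.

## Working session

There is one attempt and no reset: what is moved stays moved. The work goes in short steps, Python scripts to look and compute and a tool call to move; the robot and the scene stay as the last step left them, time stands still between calls to the robot, and variables do not carry over. Pictures are saved under pics/ and viewed, and the job is handed in when it is done.

Besides the shell and the picture viewer there is one more tool, called after "Request:" as name(argument=value, ...) on one line, values as JSON. play_rows: Moves the arm, as the interface text tells. Its arguments: {"type":"object","properties":{"steps":{"type":"array","items":{"type":"array"}},"force":{"type":"number"}},"required":["steps"]}

```bash
mkdir -p pics; python3 - <<'E'
from station import env, vision
import cv2
for n in("scene","top"):
    im=vision.snapshot(n); cv2.imwrite(f"pics/{n}0.png",im[:,:,::-1])
    m=vision.camera_model(n); print(n,m)
s=env.read_state(); print(s)
E
```

```text
scene {'intrinsics': array([[464.18116524,   0.        , 314.24727373],
       [  0.        , 464.18116524, 193.9354886 ],
       [  0.        ,   0.        ,   1.        ]]), 'dist': array([-0.07243423,  0.        ,  0.        ,  0.        ,  0.        ]), 'R': array([[-0.95291069,  0.30278368, -0.01683011],
       [ 0.24938707,  0.75086954, -0.61155623],
       [-0.17253202, -0.58695568, -0.79102195]]), 't': array([ 0.43581564, -0.08205147,  1.49047389])}
top {'intrinsics': array([[411.25109722,   0.        , 325.63943631],
       [  0.        , 411.25109722, 199.10794962],
       [  0.        ,   0.        ,   1.        ]]), 'dist': array([-0.06199707,  0.        ,  0.        ,  0.        ,  0.        ]), 'R': array([[ 0.02635272, -0.99963261,  0.0063391 ],
       [-0.98308591, -0.02706516, -0.18113415],
       [ 0.18123917, -0.0014585 , -0.98343797]]), 't': array([0.02915003, 0.48259838, 1.04830872])}
{'time_s': 0.1, 'joint_positions': array([-1.37169985e+00,  3.08942413e-01,  1.63508742e+00, -2.97123829e-06,
        1.19969446e+00, -6.96873387e-02]), 'qvel': array([-1.03676994e-03, -2.40268648e-03, -3.70708773e-03, -3.35106845e-04,
        8.50385222e-04, -6.11763097e-05]), 'effort': array([-3.08807839e-04, -4.16407263e+01, -2.77644968e+01, -3.19636763e-05,
        3.95750685e-03, -7.59556087e-06]), 'tool_pos': array([ 0.16580417, -0.60181743,  0.23013325]), 'tool_rot': array([[ 2.65559702e-01, -4.24317840e-04,  9.64094323e-01],
       [-9.64092071e-01,  2.08898247e-03,  2.65560001e-01],
       [-2.12665798e-03, -9.99997728e-01,  1.45668097e-04]]), 'ft_force': array([ 1.29838172, -0.62184929,  0.5420117 ]), 'ft_torque': array([-0.02079239, -0.03602195,  0.00792388]), 'opening': 0.08527765388837259}
```

View pics/scene0.png

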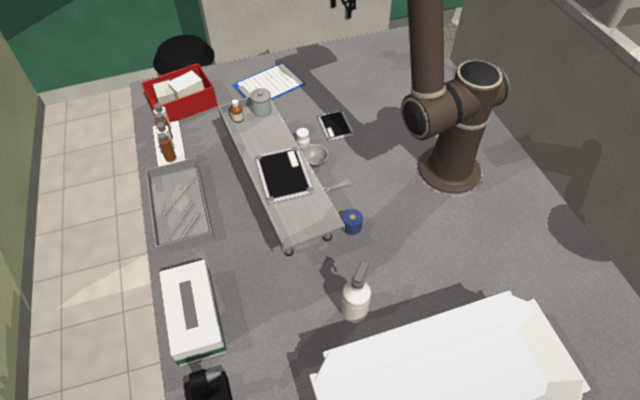

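View pics/top0.png

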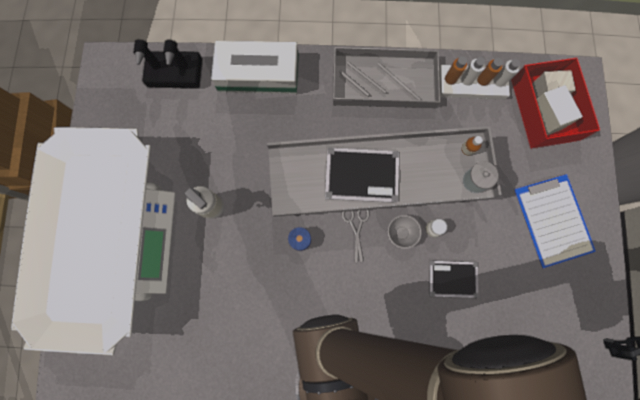

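Top view: the plate candidates are the dark framed slab on the shelf at (363,175), which is the larger, and a smaller one on the table at (454,279). The steel tray (387,76) and the clipboard (555,220) are clearly something else. I choose (363,175) and check it in an enlarged crop.

```bash
python3 - <<'E'
import cv2
im=cv2.imread("pics/top0.png")
c=im[120:225,255:510]; cv2.imwrite("pics/crop0.png",cv2.resize(c,None,fx=3.1,fy=3.1,interpolation=cv2.INTER_CUBIC))
im=cv2.imread("pics/scene0.png")
c=im[80:260,200:380]; cv2.imwrite("pics/crop1.png",cv2.resize(c,None,fx=3.3,fy=3.3,interpolation=cv2.INTER_CUBIC))
E
```

```text
(no output)
```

View pics/crop0.png

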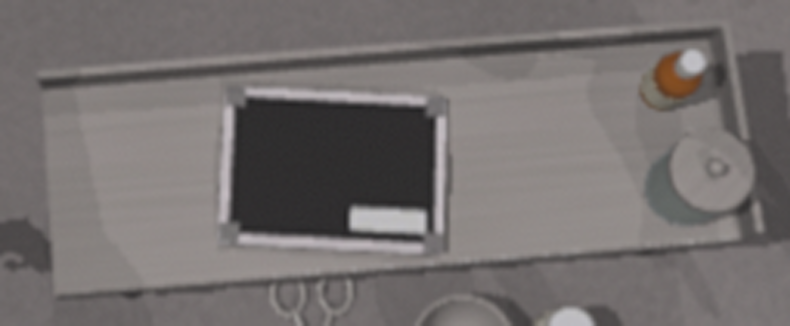

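View pics/crop1.png

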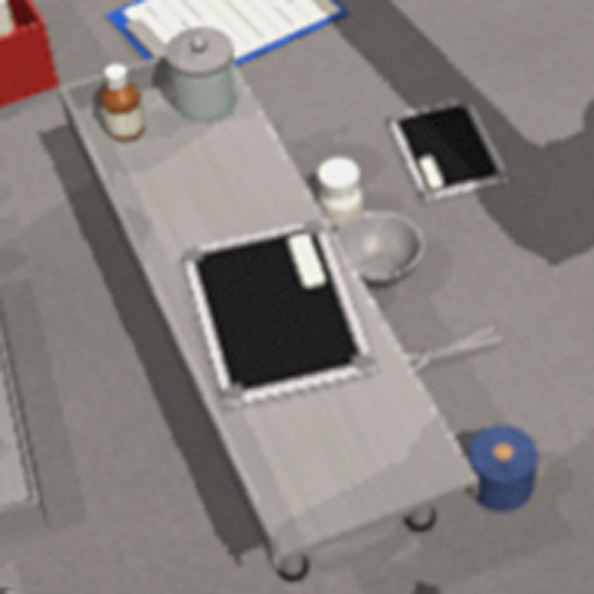

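```bash
cat > h.py <<'E'
import numpy as np, cv2
from station import env, vision
def ray(px,n,z):
    m=vision.camera_model(n); p=cv2.undistortPoints(np.array(px,float).reshape(-1,1,2),m["intrinsics"],m["dist"],)[:,0]
    d=np.c_[p,np.ones(len(p))]@m["R"]; c=-m["R"].T@m["t"]
    return (c+d*((z-c[2])/d[:,2])[:,None])[:,:2]
def crop2px(p,x0=255,y0=120,f=3.1): return (np.array(p,float)+.5)/f-.5+[x0,y0]
def proj(P,n):
    m=vision.camera_model(n); return cv2.projectPoints(np.array(P,float).reshape(-1,1,3),cv2.Rodrigues(m["R"])[0],m["t"],m["intrinsics"],m["dist"])[0][:,0]
def dark(im,z,n="top",roi=(120,225,255,480)):
    g=im.max(2).astype(np.uint8); a,b,c,d=roi
    mk=np.zeros_like(g); mk[a:b,c:d]=(g[a:b,c:d]<70)*255
    mk=cv2.morphologyEx(mk,cv2.MORPH_OPEN,np.ones((5,5)))
    cs,_=cv2.findContours(mk,0,2); k=max(cs,key=cv2.contourArea)
    w=ray(cv2.convexHull(k)[:,0],n,z).astype(np.float32)
    r=cv2.minAreaRect(w*1000)
    return r
E
python3 - <<'E'
from h import *
im=cv2.imread("pics/top0.png")[:,:,::-1]
print("dark",dark(im,.128))
o=ray(crop2px([(231,88),(446,97),(440,253),(220,245)]),"top",.128)
print("plate",o,o.mean(0),[np.linalg.norm(o[i]-o[i-1]) for i in range(4)])
s=ray(crop2px([(55,295),(762,238),(42,85)]),"top",.12); print("shelf FL,FR,BL",s,np.linalg.norm(s[1]-s[0]),np.linalg.norm(s[2]-s[0]))
b=ray(crop2px([(39,75),(725,30),(760,238)]),"top",.15); print("back top",b,np.linalg.norm(b[1]-b[0]))
# scene crop
s2=ray(crop2px([(477,488),(277,553),(247,80)],200,80,3.3),"scene",.12); print("scene FL,BL(outer?),FR",s2)
o2=ray(crop2px([(186,256),(318,225),(376,362),(230,405)],200,80,3.3),"scene",.128);print(o2,o2.mean(0))
for nm,q in dict(jar=(712,170,.09+.11),drops=(690,62,.195)).items():
    print(nm,ray(crop2px([q[:2]]),"top",q[2]))
e=ray([(300,238),(405,232),(438,228),(358,222)],"top",.05);print(e)
print(ray([(200,198)],"top",.12), ray([(357,290)],"scene",.1))
E
```

```text
dark ((532.1987915039062, -46.56095886230469), (159.24423217773438, 108.07080078125), 88.8075942993164)
plate [[ 0.59657344  0.03682242]
 [ 0.59417398 -0.13756635]
 [ 0.46554288 -0.13188867]
 [ 0.46718473  0.04231405]] [ 0.53086876 -0.04757964] [np.float64(0.12950519297914467), np.float64(0.1744052741775306), np.float64(0.12875633911089693), np.float64(0.17421045637494223)]
shelf FL,FR,BL [[ 0.42487737  0.17168026]
 [ 0.48649826 -0.39564982]
 [ 0.59744285  0.19104103]] 0.5706667528438865 0.17364816328401428
back top [[ 0.59621445  0.18944126]
 [ 0.65122169 -0.36144044]
 [ 0.48035742 -0.38083481]] 0.5536212081345524
scene FL,BL(outer?),FR [[ 0.43049434  0.18121267]
 [ 0.59740408  0.18944369]
 [ 0.48196528 -0.34583685]]
[[ 0.59413243 -0.12742707]
 [ 0.47200595 -0.12617245]
 [ 0.46988506  0.04056032]
 [ 0.59750632  0.04560561]] [ 0.53338244 -0.04185839]
jar [[ 0.52116695 -0.32479055]]
drops [[ 0.60722844 -0.31378796]]
[[ 0.37603362  0.10599894]
 [ 0.39887372 -0.16745159]
 [ 0.41155892 -0.25471216]
 [ 0.42196143 -0.04412121]]
[[0.46184866 0.35366051]] [[0.45762566 0.35044441]]
```

```bash
cat >> h.py <<'E'
from scipy.spatial.transform import Rotation as Ro
YAW=.105; O=np.array([.5396,-.0970])
ex=np.array([np.cos(YAW),np.sin(YAW)]); ey=np.array([-np.sin(YAW),np.cos(YAW)])
def S2W(x,y): return O+x*ex+y*ey
def W2S(p): p=np.asarray(p)[...,:2]-O; return np.stack([p@ex,p@ey],-1)
def Rt(a): c,s=np.cos(a),np.sin(a); return np.array([[c,0,-s],[s,0,c],[0,-1,0.]])
def plan(x,y,z,a,grip,maxt=.03,n=None):
    """to shelf-frame x,y, world z, tool-x world angle a"""
    s=env.read_state(); p=s["tool_pos"]; R=s["tool_rot"]; T=np.r_[S2W(x,y),z]; Rg=Rt(a)
    rv=Ro.from_matrix(R.T@Rg).as_rotvec(); d=T-p
    if n is None: n=max(1,int(np.ceil(max(np.abs(rv).max()/.115,np.linalg.norm(d)/maxt))))
    rows=[]
    for i in range(n):
        Ri=R@Ro.from_rotvec(rv*i/n).as_matrix()
        rows.append([[round(float(v),4) for v in Ri.T@d/n],[round(float(v),4) for v in rv/n],grip])
    for k in range(0,n,5): print(rows[k:k+5])
def st():
    s=env.read_state(); R=s["tool_rot"]
    print("t",round(s["time_s"],2),"S",W2S(s["tool_pos"]).round(4),"z",s["tool_pos"][2].round(4),"a",np.arctan2(R[1,0],R[0,0]).round(3),"F",s["ft_force"].round(1),"open",round(s["opening"],4),"tilt",R[2,1].round(5))
E
python3 -c "
from h import *
st(); plan(0,-.08,.28,.105,-1,.035)"
```

```text
t 0.1 S [-0.4246 -0.4629] z 0.2301 a -1.302 F [ 1.3 -0.6  0.5] open 0.0853 tilt -1.0
[[[-0.0182, -0.0029, 0.0283], [-0.0001, -0.0828, -0.0001], -1], [[-0.0157, -0.0029, 0.0297], [-0.0001, -0.0828, -0.0001], -1], [[-0.0132, -0.0029, 0.0309], [-0.0001, -0.0828, -0.0001], -1], [[-0.0106, -0.0029, 0.0319], [-0.0001, -0.0828, -0.0001], -1], [[-0.008, -0.0029, 0.0327], [-0.0001, -0.0828, -0.0001], -1]]
[[[-0.0052, -0.0029, 0.0332], [-0.0001, -0.0828, -0.0001], -1], [[-0.0025, -0.0029, 0.0335], [-0.0001, -0.0828, -0.0001], -1], [[0.0003, -0.0029, 0.0336], [-0.0001, -0.0828, -0.0001], -1], [[0.0031, -0.0029, 0.0335], [-0.0001, -0.0828, -0.0001], -1], [[0.0059, -0.0029, 0.0331], [-0.0001, -0.0828, -0.0001], -1]]
[[[0.0086, -0.0029, 0.0325], [-0.0001, -0.0828, -0.0001], -1], [[0.0112, -0.0029, 0.0317], [-0.0001, -0.0828, -0.0001], -1], [[0.0138, -0.0029, 0.0307], [-0.0001, -0.0828, -0.0001], -1], [[0.0163, -0.0029, 0.0294], [-0.0001, -0.0828, -0.0001], -1], [[0.0187, -0.0029, 0.028], [-0.0001, -0.0828, -0.0001], -1]]
[[[0.0209, -0.0029, 0.0263], [-0.0001, -0.0828, -0.0001], -1], [[0.023, -0.0029, 0.0245], [-0.0001, -0.0828, -0.0001], -1]]
```

Request:
play_rows(steps=[[[-0.018,-0.01,0.028],[0,-0.083,0],-1],[[-0.016,-0.01,0.03],[0,-0.083,0],-1],[[-0.013,-0.01,0.031],[0,-0.083,0],-1],[[-0.011,-0.01,0.032],[0,-0.083,0],-1],[[-0.008,-0.01,0.033],[0,-0.083,0],-1]])

```text
time_s: 0.52
tool_pos: [0.275, -0.4733, 0.2745]
tool_rot: [[0.637, -0.006, 0.771], [-0.771, 0.011, 0.637], [-0.013, -1.0, 0.002]]
ft_force: [2.2, 0.1, -0.1]
opening: 0.0858
```

Request:
play_rows(steps=[[[-0.005,0,0.033],[0,-0.083,0],-1],[[-0.0025,0,0.0335],[0,-0.083,0],-1],[[0,0,0.0335],[0,-0.083,0],-1],[[0.003,0,0.0335],[0,-0.083,0],-1],[[0.006,0,0.033],[0,-0.083,0],-1]])

```text
time_s: 0.93
tool_pos: [0.3891, -0.3402, 0.2766]
tool_rot: [[0.902, -0.005, 0.431], [-0.431, 0.009, 0.902], [-0.008, -1.0, 0.006]]
ft_force: [0.4, -0.4, 0.2]
opening: 0.0851
```

```bash
python3 -c "
from h import *
st(); plan(0,-.08,.24,.105,-1,.035)"
```

```text
t 0.93 S [-0.1751 -0.2261] z 0.2766 a -0.446 F [ 0.4 -0.4  0.2] open 0.0851 tilt -0.99995
[[[0.0104, 0.0053, 0.0309], [-0.0011, -0.0787, -0.0009], -1], [[0.0128, 0.0053, 0.0299], [-0.0011, -0.0787, -0.0009], -1], [[0.0151, 0.0053, 0.0288], [-0.0011, -0.0787, -0.0009], -1], [[0.0173, 0.0053, 0.0276], [-0.0011, -0.0787, -0.0009], -1], [[0.0195, 0.0053, 0.0261], [-0.0011, -0.0787, -0.0009], -1]]
[[[0.0214, 0.0052, 0.0245], [-0.0011, -0.0787, -0.0009], -1], [[0.0233, 0.0052, 0.0228], [-0.0011, -0.0787, -0.0009], -1]]
```

Request:
play_rows(steps=[[[0.0105,0,0.031],[-0.001,-0.083,-0.001],-1],[[0.013,0,0.03],[-0.001,-0.083,-0.001],-1],[[0.015,0,0.029],[-0.001,-0.083,-0.001],-1],[[0.017,0,0.0275],[-0.001,-0.083,-0.001],-1],[[0.0195,0,0.026],[-0.001,-0.083,-0.001],-1]])

```text
time_s: 1.35
tool_pos: [0.5034, -0.2129, 0.275]
tool_rot: [[1.0, -0.004, 0.009], [-0.009, 0.004, 1.0], [-0.004, -1.0, 0.004]]
ft_force: [0.4, -0.4, 0.3]
opening: 0.0853
```

Request:
play_rows(steps=[[[0.0215,0.01,0.0245],[-0.001,-0.083,-0.001],-1],[[0.023,0.015,0.023],[-0.001,-0.083,-0.001],-1],[[0,0.02,0],[0,0,0],-1]])

```text
time_s: 1.6
tool_pos: [0.5544, -0.1575, 0.2335]
tool_rot: [[0.985, 0.011, -0.172], [0.172, 0.001, 0.985], [0.011, -1.0, -0.001]]
ft_force: [0.7, -0.1, 0.4]
opening: 0.0855
```

```bash
python3 -c "
from h import *
st(); plan(0,-.08,.19,.105,-1,.035)
im=vision.snapshot('top'); cv2.imwrite('pics/top1.png',im[:,:,::-1]); cv2.imwrite('pics/scene1.png',vision.snapshot('scene')[:,:,::-1])"
```

```text
t 1.6 S [ 0.0083 -0.0617] z 0.2335 a 0.173 F [ 0.7 -0.1  0.4] open 0.0855 tilt -0.99994
[[[-0.005, 0.0217, -0.0088], [0.0003, 0.0341, 0.0053], -1], [[-0.0046, 0.0217, -0.009], [0.0003, 0.0341, 0.0053], -1]]
```

View pics/scene1.png

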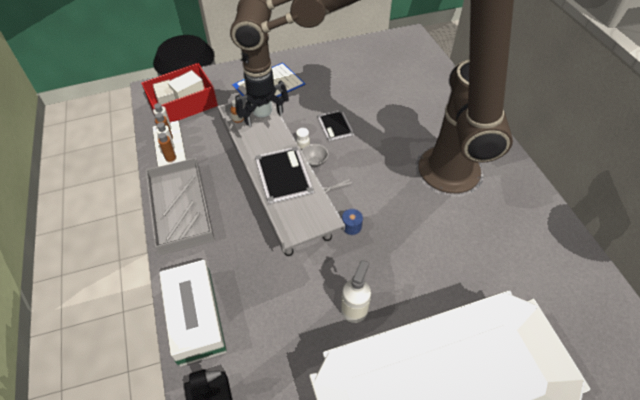

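Request:
play_rows(steps=[[[-0.006,0.012,-0.012],[0,0.034,0.005],-1],[[-0.005,0.012,-0.01],[0,0.034,0.005],-1],[[0,0.018,0],[0,0,0],-1],[[0,0.018,0],[0,0,0],-1],[[0,0,0],[0,0,0],-1]])

```text
time_s: 2.12
tool_pos: [0.5365, -0.1911, 0.1663]
tool_rot: [[0.996, -0.014, -0.083], [0.083, -0.003, 0.997], [-0.014, -1.0, -0.001]]
ft_force: [-0.3, -0.8, 0.5]
opening: 0.0857
```

```bash
python3 -c "
from h import *
st(); plan(0,-.08,.14,.105,-1,.015)
im=vision.snapshot('top'); cv2.imwrite('pics/top1.png',im[:,:,::-1]); im=vision.snapshot('scene')[:,:,::-1]
cv2.imwrite('pics/scene2.png',cv2.resize(im[70:220,200:380],None,fx=4,fy=4,interpolation=3))"
```

```text
t 2.12 S [-0.0129 -0.0933] z 0.1663 a 0.083 F [-0.3 -0.8  0.5] open 0.0857 tilt -0.9999
[[[0.0043, 0.0087, 0.0045], [0.0004, -0.0072, -0.0048], -1], [[0.0043, 0.0087, 0.0045], [0.0004, -0.0072, -0.0048], -1], [[0.0043, 0.0087, 0.0045], [0.0004, -0.0072, -0.0048], -1]]
```

View pics/scene2.png

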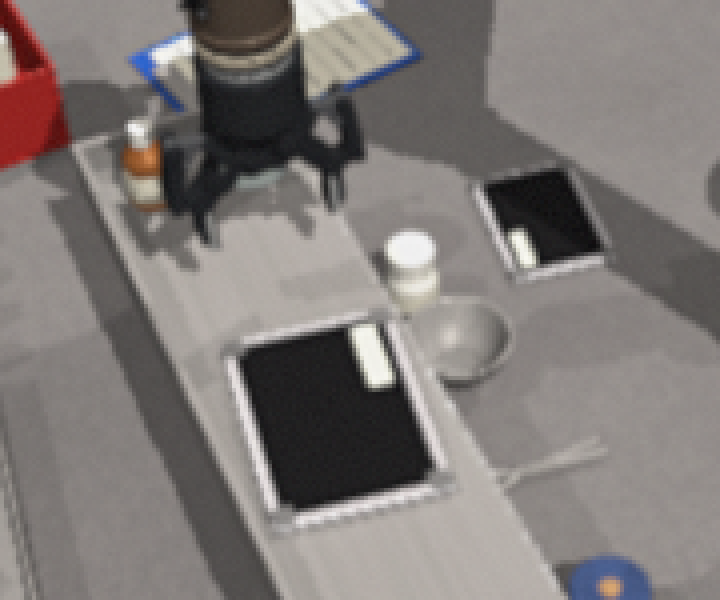

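View pics/top1.png

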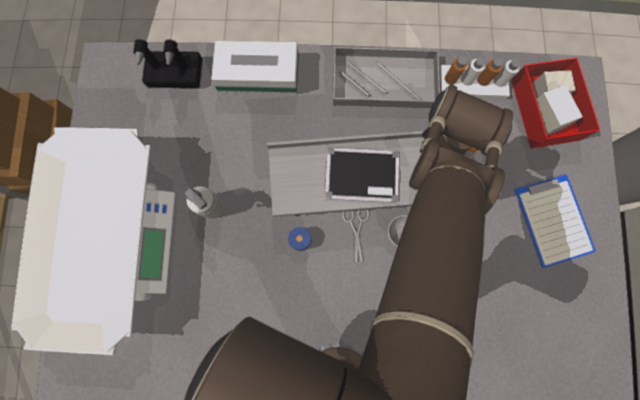

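Request:
play_rows(steps=[[[0.006,0.009,0.006],[0,-0.008,-0.005],-1],[[0.004,0.009,0.004],[0,-0.008,-0.005],-1],[[0,0.007,0.002],[0,0,-0.003],-1],[[0,0.004,0],[0,0,0],-1],[[0,0,0],[0,0,0],-1]])

```text
time_s: 2.63
tool_pos: [0.5512, -0.181, 0.1425]
tool_rot: [[0.995, 0.013, -0.097], [0.097, -0.006, 0.995], [0.013, -1.0, -0.008]]
ft_force: [-0.4, 0.6, -0.2]
opening: 0.0853
```

```bash
python3 -c "
from h import *
st(); plan(0,-.08,.125,.105,-1,.015)"
```

```text
t 2.63 S [ 0.0027 -0.0848] z 0.1425 a 0.097 F [-0.4  0.6 -0.2] open 0.0853 tilt -0.99989
[[[-0.0015, 0.0087, 0.0024], [0.0039, -0.004, 0.0062], -1], [[-0.0014, 0.0087, 0.0024], [0.0039, -0.004, 0.0062], -1]]
```

Request:
play_rows(steps=[[[0,0.006,0],[0.004,-0.004,0.005],-1],[[0,0.005,0],[0.003,-0.004,0.004],-1],[[0,0.003,0],[0,0,0],-1],[[0,0,0],[0,0,0],-1]])

```text
time_s: 2.97
tool_pos: [0.5518, -0.1804, 0.1275]
tool_rot: [[0.994, 0.003, -0.107], [0.107, -0.0, 0.994], [0.003, -1.0, -0.0]]
ft_force: [-0.6, -0.6, 0.6]
opening: 0.085
```

Request:
play_rows(steps=[[[0,0.002,0],[0,0,0],-1],[[0,0.001,0],[0,0,0],-1]])

```text
time_s: 3.13
tool_pos: [0.552, -0.1805, 0.1242]
tool_rot: [[0.994, 0.003, -0.107], [0.107, -0.0, 0.994], [0.003, -1.0, -0.001]]
ft_force: [0.4, -0.7, 0.4]
opening: 0.0855
```

```bash
python3 -c "
from h import *
st(); plan(0,-.08,.123,.105,-1,.015)"
```

```text
t 3.13 S [ 0.0036 -0.0844] z 0.1242 a 0.107 F [ 0.4 -0.7  0.4] open 0.0855 tilt -1.0
[[[-0.0036, 0.0012, 0.0044], [0.0005, 0.0025, 0.003], -1]]
```

Now feel for the ledge in small steps.

Request:
play_rows(steps=[[[-0.003,0.002,0],[0,0,0.002],-1],[[0,0.0015,0],[0,0,0],-1]])

```text
time_s: 3.3
tool_pos: [0.549, -0.181, 0.1206]
tool_rot: [[0.994, 0.001, -0.107], [0.107, -0.001, 0.994], [0.001, -1.0, -0.001]]
ft_force: [0.4, 0.7, -0.3]
opening: 0.0854
```

Request:
play_rows(steps=[[[0,0.0015,0],[0,0,0],-1],[[0,0.0015,0],[0,0,0],-1]])

```text
time_s: 3.47
tool_pos: [0.549, -0.1812, 0.1176]
tool_rot: [[0.994, 0.002, -0.107], [0.107, -0.001, 0.994], [0.002, -1.0, -0.001]]
ft_force: [0.5, 0.8, -1.1]
opening: 0.0856
```

Request:
play_rows(steps=[[[0,0.0015,0],[0,0,0],-1],[[0,0.0015,0],[0,0,0],-1]])

```text
time_s: 3.63
tool_pos: [0.549, -0.1813, 0.1145]
tool_rot: [[0.994, 0.002, -0.107], [0.107, -0.001, 0.994], [0.002, -1.0, -0.001]]
ft_force: [0.3, -0.0, 0.1]
opening: 0.0858
```

Request:
play_rows(steps=[[[0,0.0015,0],[0,0,0],-1],[[0,0.0015,0],[0,0,0],-1]])

```text
time_s: 3.8
tool_pos: [0.5491, -0.1813, 0.1112]
tool_rot: [[0.994, 0.002, -0.107], [0.107, -0.001, 0.994], [0.002, -1.0, -0.001]]
ft_force: [-0.2, 0.3, 0.0]
opening: 0.0857
```

Request:
play_rows(steps=[[[0,0.0015,0],[0,0,0],-1],[[0,0.001,0],[0,0,0],-1]])

```text
time_s: 3.97
tool_pos: [0.5491, -0.1813, 0.1083]
tool_rot: [[0.994, 0.002, -0.107], [0.107, -0.001, 0.994], [0.002, -1.0, -0.001]]
ft_force: [-0.3, -0.5, 0.5]
opening: 0.0856
```

Request:
play_rows(steps=[[[0,0.001,0],[0,0,0],-1],[[0,0.001,0],[0,0,0],-1]])

```text
time_s: 4.13
tool_pos: [0.5491, -0.1813, 0.1068]
tool_rot: [[0.994, 0.002, -0.107], [0.107, -0.001, 0.994], [0.001, -1.0, -0.001]]
ft_force: [-2.2, 0.4, 10.2]
opening: 0.0852
```

Request:
play_rows(steps=[[[0,-0.0025,0],[0,0,0],-1],[[0,-0.001,0.004],[0,0,0],-1],[[0,0,0.006],[0,0,0],-1],[[0,0,0.006],[0,0,0],-1],[[0,0,0.006],[0,0,0],-1]])

```text
time_s: 4.55
tool_pos: [0.5473, -0.1588, 0.111]
tool_rot: [[0.994, 0.003, -0.105], [0.105, -0.002, 0.994], [0.003, -1.0, -0.002]]
ft_force: [0.5, 0.6, -0.4]
opening: 0.0854
```

```bash
python3 -c "
from h import *
st()"
```

```text
t 4.55 S [ 0.0012 -0.0623] z 0.111 a 0.105 F [ 0.5  0.6 -0.4] open 0.0854 tilt -0.99999
```

Request:
play_rows(steps=[[[0,0.0003,0.006],[0,0,0],-1],[[0,0,0.006],[0,0,0],-1],[[0,0,0.006],[0,0,0],-1],[[0,0,0.006],[0,0,0],-1],[[0,0,0.006],[0,0,0],-1]])

```text
time_s: 4.97
tool_pos: [0.5449, -0.1264, 0.1107]
tool_rot: [[0.994, 0.006, -0.106], [0.106, -0.004, 0.994], [0.006, -1.0, -0.005]]
ft_force: [0.4, -1.5, -1.0]
opening: 0.0854
```

Request:
play_rows(steps=[[[0,0,0.007],[0,0,0],-1],[[0,0,0.007],[0,0,0],-1],[[0,0,0.007],[0,0,0],-1],[[0,0,0.007],[0,0,0],-1]])

```text
time_s: 5.3
tool_pos: [0.5415, -0.0964, 0.1107]
tool_rot: [[0.994, 0.006, -0.108], [0.108, -0.006, 0.994], [0.006, -1.0, -0.007]]
ft_force: [-0.0, -1.3, 0.1]
opening: 0.0854
```

```bash
python3 -c "
from h import *
st()
im=vision.snapshot('top'); cv2.imwrite('pics/top3.png',im[:,:,::-1]); im=vision.snapshot('scene')[:,:,::-1]
cv2.imwrite('pics/scene3.png',cv2.resize(im[70:270,200:380],None,fx=3,fy=3,interpolation=3))"
```

```text
t 5.3 S [0.0019 0.0004] z 0.1107 a 0.108 F [-0.  -1.3  0.1] open 0.0854 tilt -0.99996
```

View pics/scene3.png

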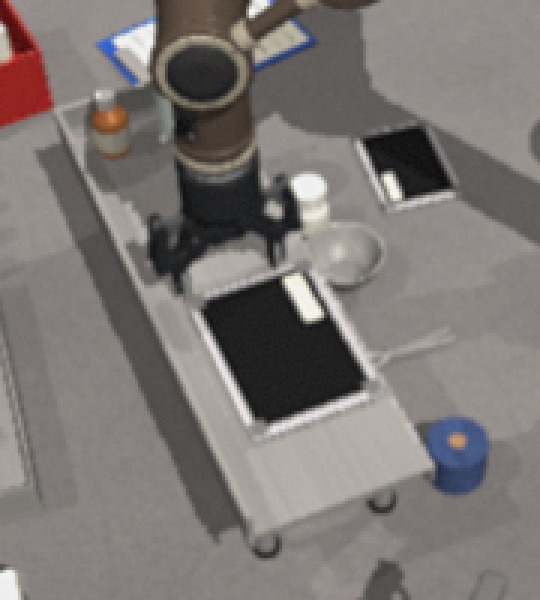

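Request:
play_rows(steps=[[[0,0,0.007],[0.001,0.001,0.002],-1],[[0,0,0.007],[0.001,0.001,0.001],-1],[[0,0,0.007],[0.001,0,0.001],-1],[[0,0,0.007],[0.001,0,0],-1],[[0,0,0.007],[0.001,0,0],-1]])

```text
time_s: 5.82
tool_pos: [0.537, -0.0591, 0.1103]
tool_rot: [[0.994, 0.0, -0.105], [0.105, -0.001, 0.994], [0.0, -1.0, -0.001]]
ft_force: [0.3, -2.6, -0.8]
opening: 0.0852
```

Request:
play_rows(steps=[[[0,0,0.007],[0.001,0,0],-1],[[0,0,0.007],[0,0,0],-1],[[0,0,0.007],[0,0,0],-1],[[0,0,0.007],[0,0,0],-1],[[0,0,0.007],[0,0,0],-1]])

```text
time_s: 6.23
tool_pos: [0.5327, -0.0204, 0.1103]
tool_rot: [[0.994, 0.0, -0.105], [0.105, -0.0, 0.994], [0.0, -1.0, -0.0]]
ft_force: [0.4, -2.4, -0.5]
opening: 0.0853
```

```bash
python3 -c "
from h import *
st()"
```

```text
t 6.23 S [0.0012 0.0769] z 0.1103 a 0.106 F [ 0.4 -2.4 -0.5] open 0.0853 tilt -1.0
```

Request:
play_rows(steps=[[[0,0,0.007],[0,0,0],-1],[[0,0,0.007],[0,0,0],-1],[[0,0,0.007],[0,0,0],-1],[[0,0,0.007],[0,0,0],-1],[[0,0,0.007],[0,0,0],-1]])

```text
time_s: 6.65
tool_pos: [0.5282, 0.0184, 0.1102]
tool_rot: [[0.994, -0.001, -0.106], [0.106, -0.0, 0.994], [-0.001, -1.0, -0.0]]
ft_force: [0.3, -1.4, 0.3]
opening: 0.0852
```

Request:
play_rows(steps=[[[0,0,0.005],[0,0,0],-1],[[0,0,0.003],[0,0,0],-1],[[0,0,0.001],[0,0,0],-1],[[0,0,0],[0,0,0],-1]])

```text
time_s: 6.98
tool_pos: [0.5268, 0.0301, 0.1102]
tool_rot: [[0.994, -0.001, -0.108], [0.108, -0.0, 0.994], [-0.001, -1.0, -0.0]]
ft_force: [-0.1, -2.1, 0.7]
opening: 0.0855
```

```bash
python3 -c "
from h import *
st()
im=vision.snapshot('top'); cv2.imwrite('pics/top4.png',im[:,:,::-1]); im=vision.snapshot('scene')[:,:,::-1];cv2.imwrite('pics/scene4f.png',im)
cv2.imwrite('pics/scene4.png',cv2.resize(im[110:290,220:400],None,fx=3.3,fy=3.3,interpolation=2))"
```

```text
t 6.98 S [0.0006 0.1277] z 0.1102 a 0.108 F [-0.1 -2.1  0.7] open 0.0855 tilt -1.0
```

View pics/scene4.png

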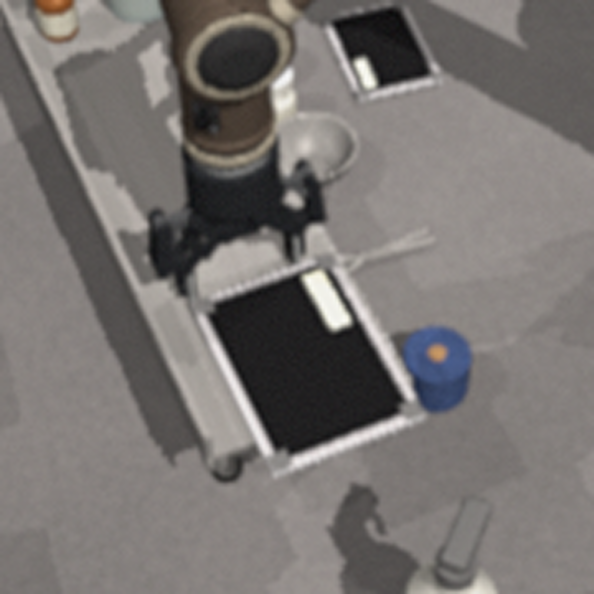

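View pics/top4.png

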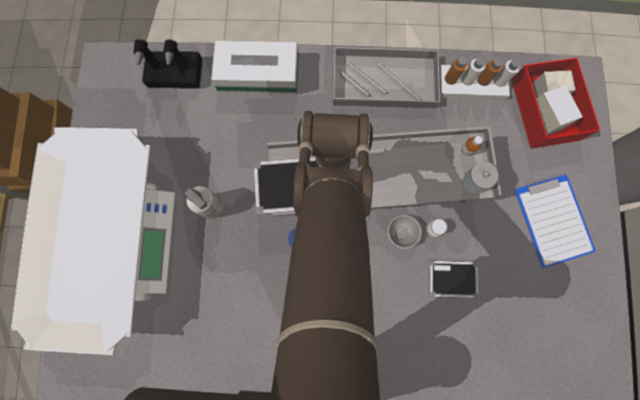

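```bash
python3 -c "
from h import *
o=ray(crop2px([(278,472),(427,413),(203,306)],220,110,3.3),'scene',.128);print('scene LR LF RR',W2S(o))
im=cv2.imread('pics/top4.png')
cv2.imwrite('pics/c4.png',cv2.resize(im[120:230,240:340],None,fx=5,fy=5,interpolation=2))
"
```

```text
scene LR LF RR [[ 0.0480824   0.31922735]
 [-0.07835266  0.31805765]
 [ 0.04322515  0.1490125 ]]
```

View pics/c4.png

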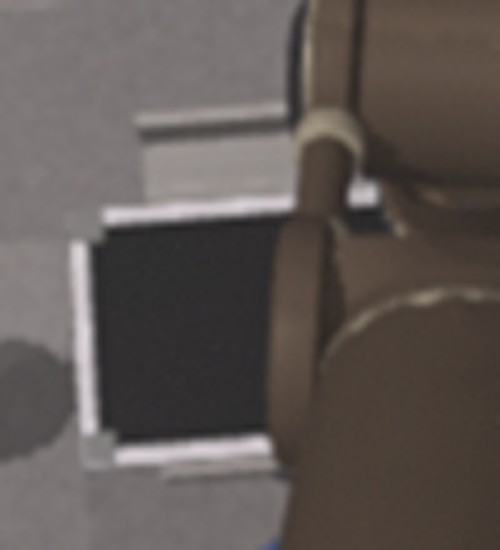

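```bash
python3 -c "
from h import *
o=ray(crop2px([(72,210),(85,467)],240,120,5),'top',.128);print('top LR LF',W2S(o))
print(W2S(ray(crop2px([(144,180),(144,200)],240,120,5),'top',.12)),W2S(ray(crop2px([(137,122)],240,120,5),'top',.15)))
"
```

```text
top LR LF [[ 0.05017937  0.31681184]
 [-0.07972327  0.31649932]]
[[0.06530748 0.28106362]
 [0.05487235 0.28160382]] [[0.08599825 0.27954282]]
```

Request:
play_rows(steps=[[[0,0,0.004],[0,0,0],-1],[[0,0,0.005],[0,0,0],-1],[[0,0,0.003],[0,0,0],-1],[[0,0,0.001],[0,0,0],-1],[[0,0,0],[0,0,0],-1]])

```text
time_s: 7.5
tool_pos: [0.5253, 0.0429, 0.1102]
tool_rot: [[0.994, -0.001, -0.106], [0.106, -0.001, 0.994], [-0.001, -1.0, -0.0]]
ft_force: [0.6, -1.8, 1.1]
opening: 0.0854
```

```bash
python3 -c "
from h import *
st()"
```

```text
t 7.5 S [0.0005 0.1406] z 0.1102 a 0.106 F [ 0.6 -1.8  1.1] open 0.0854 tilt -1.0
```

Request:
play_rows(steps=[[[0,0,-0.01],[0,0,0],-1],[[0,0,-0.012],[0,0,0],-1],[[0,-0.025,-0.005],[0,0,0],-1],[[0,-0.035,0],[0,0,0],-1],[[0,-0.035,0],[0,0,0],-1]])

```text
time_s: 7.92
tool_pos: [0.5201, 0.0142, 0.1976]
tool_rot: [[0.994, -0.025, -0.105], [0.105, 0.004, 0.994], [-0.025, -1.0, 0.007]]
ft_force: [1.3, 0.2, -0.4]
opening: 0.0854
```

```bash
python3 -c "
from h import *
st(); plan(-.13,.24,.2,-1.466,-1,n=15)"
```

```text
t 7.92 S [-0.0077  0.1126] z 0.1976 a 0.105 F [ 1.3  0.2 -0.4] open 0.0854 tilt -0.99967
[[[-0.0082, 0.0001, 0.0085], [0.0009, 0.1047, -0.0017], -1], [[-0.009, 0.0001, 0.0076], [0.0009, 0.1047, -0.0017], -1], [[-0.0097, 0.0001, 0.0066], [0.0009, 0.1047, -0.0017], -1], [[-0.0104, 0.0001, 0.0056], [0.0009, 0.1047, -0.0017], -1], [[-0.0109, 0.0001, 0.0044], [0.0009, 0.1047, -0.0017], -1]]
[[[-0.0113, 0.0, 0.0033], [0.0009, 0.1047, -0.0017], -1], [[-0.0116, 0.0, 0.0021], [0.0009, 0.1047, -0.0017], -1], [[-0.0117, 0.0, 0.0009], [0.0009, 0.1047, -0.0017], -1], [[-0.0118, -0.0, -0.0004], [0.0009, 0.1047, -0.0017], -1], [[-0.0117, -0.0, -0.0016], [0.0009, 0.1047, -0.0017], -1]]
[[[-0.0114, -0.0, -0.0028], [0.0009, 0.1047, -0.0017], -1], [[-0.0111, -0.0001, -0.004], [0.0009, 0.1047, -0.0017], -1], [[-0.0106, -0.0001, -0.0051], [0.0009, 0.1047, -0.0017], -1], [[-0.01, -0.0001, -0.0062], [0.0009, 0.1047, -0.0017], -1], [[-0.0093, -0.0001, -0.0072], [0.0009, 0.1047, -0.0017], -1]]
```

Request:
play_rows(steps=[[[-0.008,0,0.008],[0.001,0.105,0],-1],[[-0.009,0,0.0075],[0.001,0.105,0],-1],[[-0.01,0,0.0065],[0.001,0.105,0],-1],[[-0.0105,0,0.0055],[0.001,0.105,0],-1],[[-0.011,0,0.0045],[0.001,0.105,0],-1]])

```text
time_s: 8.33
tool_pos: [0.4833, 0.0473, 0.2098]
tool_rot: [[0.9, -0.003, 0.436], [-0.436, 0.011, 0.9], [-0.007, -1.0, 0.009]]
ft_force: [0.5, -0.1, -0.1]
opening: 0.0854
```

Request:
play_rows(steps=[[[-0.0115,0,0.0035],[0.001,0.105,0],-1],[[-0.0115,0,0.002],[0.001,0.105,0],-1],[[-0.0115,0,0.001],[0.001,0.105,0],-1],[[-0.012,0,0],[0.001,0.105,0],-1],[[-0.0115,0,-0.0015],[0.001,0.105,0],-1]])

```text
time_s: 8.75
tool_pos: [0.4385, 0.0859, 0.2105]
tool_rot: [[0.532, -0.0, 0.847], [-0.847, 0.018, 0.532], [-0.015, -1.0, 0.01]]
ft_force: [0.9, 0.6, 0.3]
opening: 0.0856
```

```bash
python3 -c "
from h import *
st(); plan(-.13,.24,.2,-1.466,-1,n=5)"
```

```text
t 8.75 S [-0.0814  0.1925] z 0.2105 a -1.01 F [0.9 0.6 0.3] open 0.0856 tilt -0.99984
[[[-0.0128, 0.0023, -0.0046], [-0.0012, 0.0912, -0.0035], -1], [[-0.0123, 0.0022, -0.0057], [-0.0012, 0.0912, -0.0035], -1], [[-0.0118, 0.0022, -0.0068], [-0.0012, 0.0912, -0.0035], -1], [[-0.0111, 0.0022, -0.0078], [-0.0012, 0.0912, -0.0035], -1], [[-0.0103, 0.0021, -0.0088], [-0.0012, 0.0912, -0.0035], -1]]
```

Request:
play_rows(steps=[[[-0.013,0.002,-0.0045],[-0.001,0.095,-0.003],-1],[[-0.0125,0.002,-0.0055],[-0.001,0.095,-0.003],-1],[[-0.012,0.002,-0.007],[-0.001,0.095,-0.003],-1],[[-0.011,0.002,-0.008],[-0.001,0.095,-0.003],-1],[[-0.01,0.002,-0.009],[-0.001,0.095,-0.003],-1]])

```text
time_s: 9.17
tool_pos: [0.384, 0.1278, 0.2012]
tool_rot: [[0.054, 0.0, 0.999], [-0.999, 0.005, 0.054], [-0.005, -1.0, 0.0]]
ft_force: [-0.1, 1.4, 0.5]
opening: 0.0854
```

Request:
play_rows(steps=[[[0,0.004,0],[0,0,0],-1],[[0,0,0],[0,0,0],-1]])

```text
time_s: 9.33
tool_pos: [0.382, 0.1279, 0.1964]
tool_rot: [[0.055, -0.002, 0.998], [-0.998, 0.006, 0.055], [-0.006, -1.0, -0.002]]
ft_force: [-0.1, 0.1, -0.0]
opening: 0.0854
```

```bash
python3 -c "
from h import *
st(); plan(-.12,.24,.113,-1.466,-1,n=6)
im=vision.snapshot('top'); cv2.imwrite('pics/top5.png',im[:,:,::-1]); im=vision.snapshot('scene')[:,:,::-1];cv2.imwrite('pics/scene5f.png',im)
cv2.imwrite('pics/scene5.png',cv2.resize(im[110:290,220:400],None,fx=3.3,fy=3.3,interpolation=2))"
```

```text
t 9.33 S [-0.1332  0.2401] z 0.1964 a -1.516 F [-0.1  0.1 -0. ] open 0.0854 tilt -0.99998
[[[-0.0, 0.0139, 0.0022], [0.0002, -0.0083, -0.001], -1], [[0.0, 0.0139, 0.0022], [0.0002, -0.0083, -0.001], -1], [[0.0, 0.0139, 0.0022], [0.0002, -0.0083, -0.001], -1], [[0.0, 0.0139, 0.0022], [0.0002, -0.0083, -0.001], -1], [[0.0, 0.0139, 0.0022], [0.0002, -0.0083, -0.001], -1]]
[[[0.0, 0.0139, 0.0022], [0.0002, -0.0083, -0.001], -1]]
```

View pics/scene5.png

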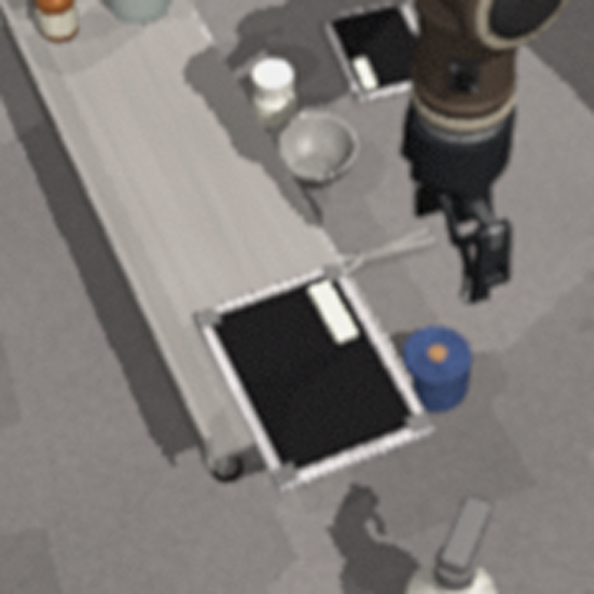

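View pics/top5.png

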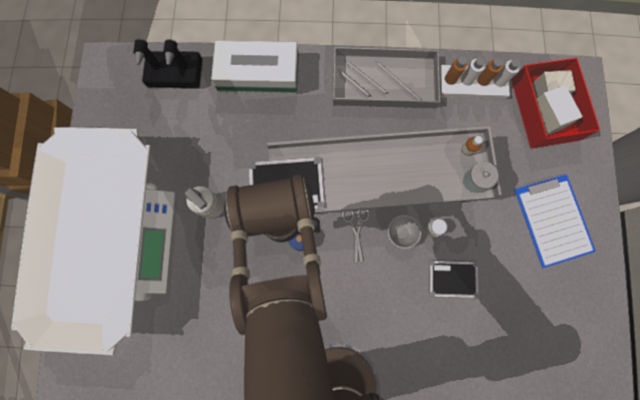

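```bash
python3 -c "
from h import *
o=W2S(ray(crop2px([(284,487),(432,427),(338,266),(199,317)],220,110,3.3),'scene',.128));print(o,o.mean(0))
im=cv2.imread('pics/scene5f.png')[:,:,::-1]; r=dark(im,.128,'scene',(180,260,270,360)); print(r, W2S(np.array(r[0])/1000))
"
```

```text
[[ 0.04902874  0.33310758]
 [-0.07620336  0.33116599]
 [-0.07497815  0.15672382]
 [ 0.05026412  0.1581323 ]] [-0.01297216  0.24478242]
((502.1116638183594, 143.6044921875), (107.33206939697266, 157.14144897460938), 6.205581188201904) [-0.0120648   0.24320842]
```

Request:
play_rows(steps=[[[0,0.014,0.002],[0,-0.011,-0.001],-1],[[0,0.014,0.002],[0,-0.011,-0.001],-1],[[0,0.014,0.002],[0,-0.011,-0.001],-1],[[0,0.014,0.002],[0,-0.011,-0.001],-1],[[0,0.014,0.002],[0,-0.006,-0.001],-1]])

```text
time_s: 9.85
tool_pos: [0.4022, 0.1271, 0.1298]
tool_rot: [[0.109, 0.014, 0.994], [-0.994, 0.004, 0.109], [-0.002, -1.0, 0.014]]
ft_force: [-0.4, 0.4, -0.7]
opening: 0.0853
```

Request:
play_rows(steps=[[[0,0.008,0],[0,0,0],-1],[[0,0,0],[0,0,0],-1]])

```text
time_s: 10.02
tool_pos: [0.4022, 0.1257, 0.1192]
tool_rot: [[0.109, 0.01, 0.994], [-0.994, 0.003, 0.109], [-0.002, -1.0, 0.01]]
ft_force: [0.7, -0.3, 0.1]
opening: 0.0855
```

```bash
python3 -c "
from h import *
st(); plan(-.11,.24,.1105,-1.466,-1,n=2)"
```

```text
t 10.02 S [-0.1133  0.2358] z 0.1192 a -1.462 F [ 0.7 -0.3  0.1] open 0.0855 tilt -0.99995
[[[-0.0021, 0.0044, 0.0016], [-0.0051, 0.0022, -0.0008], -1], [[-0.0021, 0.0044, 0.0017], [-0.0051, 0.0022, -0.0008], -1]]
```

Request:
play_rows(steps=[[[-0.002,0.004,0],[-0.005,0.001,-0.001],-1],[[-0.002,0.004,0],[-0.004,0.001,-0.001],-1],[[0,0,0],[0,0,0],-1]])

```text
time_s: 10.27
tool_pos: [0.4033, 0.1293, 0.1115]
tool_rot: [[0.106, 0.002, 0.994], [-0.994, -0.0, 0.106], [0.0, -1.0, 0.002]]
ft_force: [-1.2, -0.7, 1.2]
opening: 0.0857
```

```bash
python3 -c "
from h import *
st()"
```

```text
t 10.27 S [-0.1118  0.2393] z 0.1115 a -1.465 F [-1.2 -0.7  1.2] open 0.0857 tilt -1.0
```

Request:
play_rows(steps=[[[0,0.0005,0.006],[0,0,0],-1],[[0,0,0.006],[0,0,0],-1],[[0,0,0.006],[0,0,0],-1],[[0,0,0.006],[0,0,0],-1],[[0,0,0.006],[0,0,0],-1]])

```text
time_s: 10.68
tool_pos: [0.4349, 0.1332, 0.1124]
tool_rot: [[0.107, 0.001, 0.994], [-0.994, -0.0, 0.107], [0.0, -1.0, 0.001]]
ft_force: [-2.5, -0.1, 1.2]
opening: 0.0856
```

```bash
python3 -c "
from h import *
st()"
```

```text
t 10.68 S [-0.08    0.2399] z 0.1124 a -1.464 F [-2.5 -0.1  1.2] open 0.0856 tilt -1.0
```

Request:
play_rows(steps=[[[0,0.0008,0.005],[0,0,0],-1],[[0,0.0005,0.005],[0,0,0],-1],[[0,0.0003,0.004],[0,0,0],-1],[[0,0,0.003],[0,0,0],-1]])

```text
time_s: 11.02
tool_pos: [0.4498, 0.1348, 0.1125]
tool_rot: [[0.106, -0.013, 0.994], [-0.994, -0.002, 0.106], [0.001, -1.0, -0.013]]
ft_force: [-2.5, 0.3, 2.5]
opening: 0.0852
```

Request:
play_rows(steps=[[[0,0,0.002],[0,0,0],-1],[[0,0,0.002],[0,0,0],-1]])

```text
time_s: 11.18
tool_pos: [0.4536, 0.1352, 0.1124]
tool_rot: [[0.106, -0.015, 0.994], [-0.994, -0.002, 0.106], [0.001, -1.0, -0.016]]
ft_force: [-4.6, -0.5, 4.4]
opening: 0.0851
```

```bash
python3 -c "
from h import *
st()"
```

```text
t 11.18 S [-0.0612  0.2399] z 0.1124 a -1.465 F [-4.6 -0.5  4.4] open 0.0851 tilt -0.99988
```

```bash
python3 -c "
from h import *
im=vision.snapshot('top'); cv2.imwrite('pics/top6.png',im[:,:,::-1]); im=vision.snapshot('scene')[:,:,::-1];cv2.imwrite('pics/scene6f.png',im)
cv2.imwrite('pics/scene6.png',cv2.resize(im[150:280,240:370],None,fx=4.5,fy=4.5,interpolation=2))"
```

```text
(no output)
```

View pics/scene6.png

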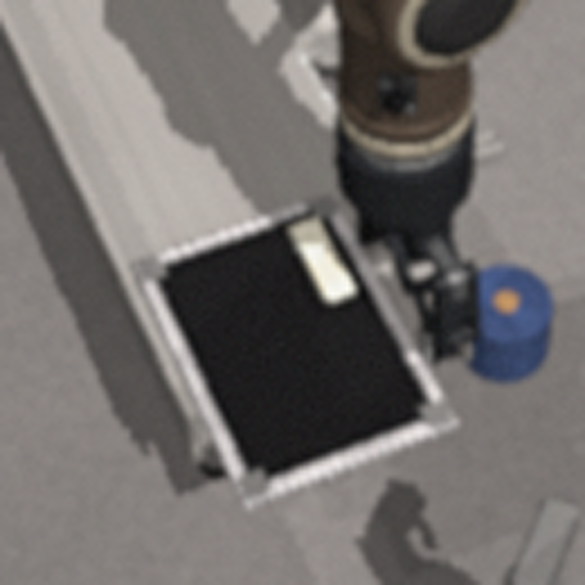

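```bash
python3 -c "
from h import *
o=W2S(ray(crop2px([(250,507),(458,424),(322,197),(138,265)],240,150,4.5),'scene',.128));print(o,o.mean(0))
im=cv2.imread('pics/scene6f.png')[:,:,::-1]; r=dark(im,.128,'scene',(180,262,270,340)); print(r, W2S(np.array(r[0])/1000))
st()
"
```

```text
[[ 0.07841177  0.33560748]
 [-0.04869146  0.33441274]
 [-0.04318241  0.15431866]
 [ 0.07737139  0.15607182]] [0.01597732 0.24510267]
((529.1913452148438, 146.5108642578125), (109.5888671875, 157.25631713867188), 5.900635719299316) [0.01517035 0.24326065]
t 11.28 S [-0.0606  0.2399] z 0.1125 a -1.465 F [-2.6 -0.   1.7] open 0.0855 tilt -0.9999
```

Request:
play_rows(steps=[[[0,0,0.0015],[0.007,0,0],-1],[[0,0,0.0015],[0.007,0,0],-1]])

```text
time_s: 11.45
tool_pos: [0.4565, 0.1355, 0.1122]
tool_rot: [[0.106, -0.001, 0.994], [-0.994, -0.001, 0.106], [0.001, -1.0, -0.001]]
ft_force: [-4.5, -0.6, 4.5]
opening: 0.0853
```

Request:
play_rows(steps=[[[0,0,0.0015],[0,0,0],-1],[[0,0,0.001],[0,0,0],-1]])

```text
time_s: 11.62
tool_pos: [0.458, 0.1357, 0.1123]
tool_rot: [[0.106, -0.003, 0.994], [-0.994, -0.001, 0.106], [0.001, -1.0, -0.003]]
ft_force: [-4.4, -0.6, 4.5]
opening: 0.0857
```

Request:
play_rows(steps=[[[0,0,0.0015],[0,0,0],-1],[[0,0,0.0015],[0,0,0],-1]])

```text
time_s: 11.78
tool_pos: [0.4605, 0.136, 0.1123]
tool_rot: [[0.106, -0.003, 0.994], [-0.994, -0.001, 0.106], [0.001, -1.0, -0.003]]
ft_force: [-4.1, -1.4, 3.4]
opening: 0.085
```

Request:
play_rows(steps=[[[0,0,0.0015],[0,0,0],-1],[[0,0,0.0015],[0,0,0],-1]])

```text
time_s: 11.95
tool_pos: [0.4606, 0.1359, 0.1121]
tool_rot: [[0.106, -0.011, 0.994], [-0.994, -0.002, 0.106], [0.001, -1.0, -0.011]]
ft_force: [-9.1, -0.1, 10.1]
opening: 0.0858
```

Request:
play_rows(steps=[[[0,0,-0.006],[0,0,0],-1],[[0,0,-0.012],[0,0,0],-1],[[0,0,-0.02],[0,0,0],-1],[[0,-0.01,-0.02],[0,0,0],-1],[[0,-0.03,-0.02],[0,0,0],-1]])

```text
time_s: 12.37
tool_pos: [0.3848, 0.1274, 0.149]
tool_rot: [[0.105, -0.003, 0.994], [-0.994, -0.002, 0.105], [0.001, -1.0, -0.003]]
ft_force: [-0.4, 0.4, 0.4]
opening: 0.0855
```

Request:
play_rows(steps=[[[0,-0.03,-0.02],[0,0,0],-1],[[0,-0.04,0],[0,0,0],-1],[[0.03,-0.02,0],[0,0,0],-1],[[0.035,0,0],[0,0,0],-1],[[0.035,0,0],[0,0,0],-1]])

```text
time_s: 12.78
tool_pos: [0.3738, 0.0278, 0.2457]
tool_rot: [[0.12, 0.015, 0.993], [-0.993, 0.0, 0.12], [0.002, -1.0, 0.015]]
ft_force: [0.7, 0.6, 0.1]
opening: 0.0854
```

Request:
play_rows(steps=[[[0.035,0,0],[0,0,0],-1],[[0.035,0,0],[0,0,0],-1],[[0.035,0,0],[0,0,0],-1],[[0.035,0,0],[0,0,0],-1],[[0.02,0,0],[0,0,0],-1]])

```text
time_s: 13.2
tool_pos: [0.3968, -0.1411, 0.2499]
tool_rot: [[0.122, 0.04, 0.992], [-0.992, -0.009, 0.123], [0.014, -0.999, 0.038]]
ft_force: [1.7, 0.7, -0.5]
opening: 0.0855
```

```bash
python3 -c "
from h import *
st()
im=vision.snapshot('top')[:,:,::-1]; cv2.imwrite('pics/top7f.png',im);cv2.imwrite('pics/top7.png',cv2.resize(im[110:250,235:510],None,fx=2.9,fy=2.9,interpolation=2)); im=vision.snapshot('scene')[:,:,::-1];cv2.imwrite('pics/scene7f.png',im)
cv2.imwrite('pics/scene7.png',cv2.resize(im[150:280,240:370],None,fx=4.5,fy=4.5,interpolation=2))"
```

```text
t 13.2 S [-0.1467 -0.0289] z 0.2499 a -1.448 F [ 1.7  0.7 -0.5] open 0.0855 tilt -0.99917
```

View pics/scene7.png

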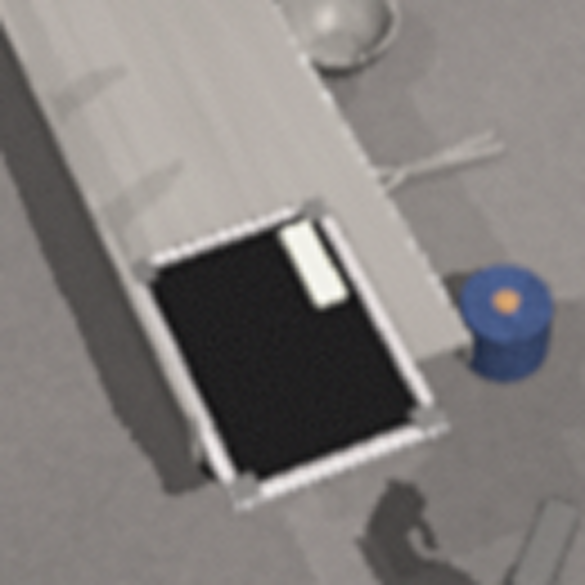

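View pics/top7.png

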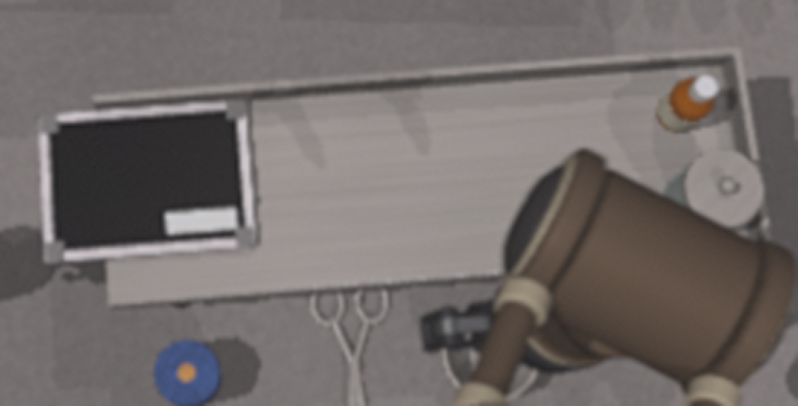

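```bash
python3 -c "
from h import *
im=cv2.imread('pics/top7f.png')[:,:,::-1]; r=dark(im,.128,'top',(120,225,240,330)); print('top dark',r, W2S(np.array(r[0])/1000))
im=cv2.imread('pics/scene7f.png')[:,:,::-1]; r=dark(im,.128,'scene',(180,262,262,345)); print('scene dark',r, W2S(np.array(r[0])/1000))
o=W2S(ray(crop2px([(40,118),(247,101),(257,244),(43,263)],235,110,2.9),'top',.128));print('top',o,o.mean(0))
o=W2S(ray(crop2px([(238,509),(449,424),(318,200),(135,272)],240,150,4.5),'scene',.128));print('scene',o,o.mean(0))
print('ledge front: FL,mid', W2S(ray(crop2px([(109,305),(500,273)],235,110,2.9),'top',.12)))
print('scene ledge FL,', W2S(ray(crop2px([(473,345),(275,3)],240,150,4.5),'scene',.12)))
print('back top', W2S(ray(crop2px([(95,98),(400,75),(738,51)],235,110,2.9),'top',.15)))
"
```

```text
top dark ((533.478759765625, 145.13743591308594), (108.08770751953125, 158.58224487304688), 6.0559916496276855) [0.01929021 0.24144543]
scene dark ((536.30810546875, 147.22447204589844), (108.23384094238281, 157.38771057128906), 6.457067966461182) [0.02232271 0.24322444]
top [[ 0.08044452  0.32937856]
 [ 0.08174686  0.14974703]
 [-0.04482198  0.15089437]
 [-0.0471259   0.33236237]] [0.01756087 0.24059558]
scene [[ 0.08490251  0.33406966]
 [-0.04407319  0.33232801]
 [-0.04003865  0.15543571]
 [ 0.08079968  0.1601715 ]] [0.02039759 0.24550122]
ledge front: FL,mid [[-0.08595885  0.27958124]
 [-0.08434841 -0.05378692]]
scene ledge FL, [[-0.08231999  0.28513928]
 [-0.08181208 -0.01394669]]
back top [[ 0.0872864   0.27841522]
 [ 0.0878277   0.01835902]
 [ 0.0886388  -0.2771604 ]]
```

Request:
play_rows(steps=[[[0,-0.02,-0.01],[0,0,0],-1],[[0,0,0],[0,0,0],-1],[[0,0,0],[0,0,0],-1],[[0,0,0],[0,0,0],-1]])

```text
time_s: 13.63
tool_pos: [0.3856, -0.1409, 0.268]
tool_rot: [[0.117, 0.042, 0.992], [-0.993, -0.008, 0.117], [0.013, -0.999, 0.041]]
ft_force: [-0.6, 0.1, 0.4]
opening: 0.0849
```

```bash
python3 -c "
from h import *
st()
b=vision.snapshot('scene')[:,:,::-1]; a=cv2.imread('pics/scene0.png')
cv2.imwrite('pics/cmp.png',np.hstack([cv2.resize(x[70:340,210:400],None,fx=2.05,fy=2.05,interpolation=2) for x in (a,b)]))"
```

```text
t 13.63 S [-0.1578 -0.0275] z 0.268 a -1.454 F [-0.6  0.1  0.4] open 0.0849 tilt -0.99909
```

View pics/cmp.png

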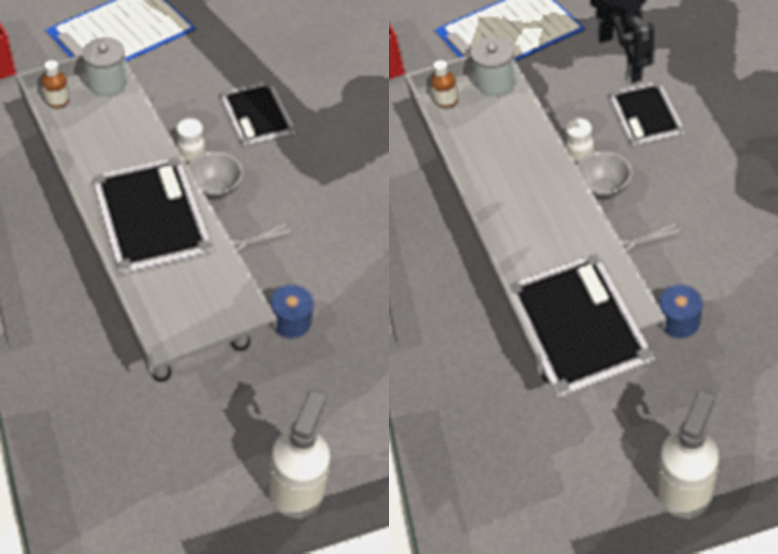

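Compared with the start picture, every bystander is where it was. The plate lies along the upstand and sticks out at the open end, and the arm is clear. I'm handing in.

```bash
python3 -c "
from station import env
print(env.finish_job())"
```

```text
the job is handed in; nothing more can be done
None
```

The plate now lies against the shelf's back upstand with about 5 cm sticking out past the open left end. I handed the job in at about 13.6 s. The hand-in reports no verdict, so this rests on my own last checks.

I pushed it with both open fingertips: first along the shelf, which also squared it. Then I pushed it back until the force rose at the upstand. I drew back level, without lifting it.

| Check | Measured | Required |
|---|---|---|
| Position along shelf (y) | about 0.241 m, i.e. about 51 mm out | 0.225 to 0.255 m |
| Position toward upstand (x) | 0.018 to 0.022 m | above 0.012 m |
| Angle to shelf | about 0.01 rad | below 0.06 rad |

- **Plate and bystanders:** In the pictures the plate looks flat. No bystander looks moved against the start picture; I compared these by eye only.
- **Arm:** It stood clear, with a wrist force under 1 N. The highest I read during the job was about 14 N.
- **Disagreement:** The scene camera put both the plate and the shelf end 2 to 5 mm farther left than the top camera. The overhang came out about the same in both.

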